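# Rack two build plates in spring-clip bays

## Robot

A 6-joint arm with a two-finger parallel gripper is mounted at the origin on the work surface. World frame = base frame: x ahead of the robot, y to its left, z up, the work surface at z = 0. Lengths are in m, angles in rad, forces in N, time in s.
With the tool pointing down it reaches from about 0.325 to 0.9 m from the base axis. Payload 6.1 kg.
Tool frame: the origin (TCP) lies between the finger pads; the fingertips stand 8 mm ahead of it and the grasp point (between the pads) lies 11 mm behind it; z points along the fingers, y is the line along which they close (so a half turn about z gives the same grasp; the last joint's range is limited). The gripper opens to 85 mm and grips with 20 to 120 N. Pads are 22 mm wide; open, the fingers measure 114 mm over their backs; the gripper's body (76 mm by 85 mm) begins 54 mm behind the grasp point. The pads swing forward as they close: fully open they stand 13 mm farther back than shut.
Start: joints at [-0.126, 0.22, 1.526, -0, 1.395, -0.126], TCP at [0.625, -0, 0.239] pointing down, gripper open.
Joint ranges: [-2.98, 2.98], [-0.91, 2.08], [0.09, 2.57], [-1.24, 4.39], [0.2, 2.65], [-2.68, 2.68]. Speed limits (rad/s): [2.57, 2.57, 3.01, 3.14, 3.14, 3.14].

## Interface

Orientations are given as [roll, pitch, yaw] about the fixed x, y, z axes, in that order (R = Rz(yaw) Ry(pitch) Rx(roll)).
In Python, from bench import robot gives the robot as it stands.
- The arm moves only by the tool step_arm, never from a script. Its argument "series" is a list of rows, each an object with "slide": the shift along the world's x, y, z in mm, a list of three; "rot": the turn, a rotation vector about the world's x, y, z in rad, a list of three; "fingers": the gripper command: -1 is shut, 1 is fully open, values between are in proportion. A call has exactly 10 rows; each row is the pose to reach, as a shift and turn from the pose commanded when the call began; what a row does not reach only later rows make up. A row lasts 1/12 s, in which the tool goes at most 41.7 mm and 7.16 degrees, less where a joint would pass 70% of its speed; a pose out of reach is approached as far as the arm can. A call with a gripper value outside its range is refused whole. The fingers move at their own pace and stop on an object; "squeeze" is the grip in N (left out, the last holds). Time passes only in rows, so rows that repeat a pose let the fingers close, or fill a call up. It gives the time, the measured TCP pose, the force, the opening and the grip force at its end, in the units of the state.
- robot.read_state(): the state, without advancing time (a new reading comes with each control period).
- robot.snapshot(name): name is "scene" or "side" or "wrist"; returns the picture (420x560x3 uint8, red, green, blue); there is no depth.
- robot.camera_params(name): a dict with "mtx" (3x3 intrinsics, pixels), "k1" (the pictures are not rectified: a ray, as slopes to the right and down, at radius r is drawn at 1 + k1 r^2 times it, then the intrinsics apply), "xyz" and "rotation" of the camera in the world; the wrist camera has in their place "T_tool_cam" (4x4, takes a point from camera to tool coordinates, whose origin is the TCP and whose axes are the flange's). Camera axes: x right, y down, z forward; pixel columns grow to the right and rows downward; lengths in m; the calibration is good to about 2 mm. A picture is of the moment at which its call begins: read the wrist's pose just before it. camera_params takes no time and is no camera call.
- robot.job_done(): hands the job in; it is judged then, once.
The state is a dict: "clock": time; "joint_pos": joint angles; "qd": joint speeds; "joint_torque": joint torques, N m; "eef_pos": TCP position; "orientation": TCP orientation; "ft_force": force on the tool from outside, world axes, zero at the start; "wrist_torque": the same for the moment, N m; "grip_width": finger opening in m; "finger_force": force on a finger pad.
Only numpy, scipy, OpenCV 4.12 (cv2) and the standard library are available. Lean on these libraries where they do the work, as an engineer would, in place of code of your own. Each camera call takes 0.05 s, during which the arm holds its last target. There are 200 camera calls.

## Task

The two printer build plates have cooled: swing the hold-down bar of the cooling stand fully aside, well clear of both plates, then move the plates to the two leaning clip racks, the wide plate into the wide bay and the narrow plate into the narrow bay. Push each one down its slot, black grip bar uppermost, until it is fully home and the spring roller has snapped into its window, then let go. Do not disturb the other things on the bench.

Things in the scene. Friction and masses are not known exactly. Their poses are not given: they have to be found in the camera images.
- wide_plate: wide build plate: bare aluminium, 130 mm wide, 112 tall, 6 thick; latch window 44 x 22 mm centred 30 mm above its lower edge; black grip bar 60 mm long, 12 thick, 96 to 112 mm above the lower edge, mid-width. Starts upright in either slot of the stand. Origin: middle of lower edge; x normal to the plate, y along its width, z towards the grip bar. Front and back alike.
- wide_bay: dark steel rack with one leaning slot for the wide plate, fixed to the bench, base 135 x 165 mm. Origin on the bench below the slot's floor. At each side the plate's edge runs in a 9 mm gap between black guide strips that reach 12 mm inward, straight up to 70 mm from the slot's floor, flared up to 98 mm. Clear width 135 mm.
- wide_bay_seat: the slot of the wide bay, leaning 30 degrees from vertical with its mouth away from the robot. The wide plate's frame coincides with this frame when fully home (or turned half round its z). Origin: middle of the slot's floor, 45 mm above the bench; z up the slot out of its mouth (push along -z), y along the width, x square to the plate, towards the robot and up.
- wide_bay_clip (a joint): white spring roller of the wide bay, at y = 0, z = 30 mm of the slot, standing 4 mm into the plate's path from its +x side; bracket up to z = 52, x = 39 mm. Value in m: 0 sprung out (bay empty, or snapped into the window of a plate that is home), 0.004 while a plate's face holds it back. Pushing a plate past takes about 6 to 14 N, more than its weight.
- narrow_plate: narrow build plate: bare aluminium, 90 mm wide, 112 tall, 6 thick; latch window 44 x 22 mm centred 30 mm above its lower edge; black grip bar 60 mm long, 12 thick, 96 to 112 mm above the lower edge, mid-width. Starts upright in either slot of the stand. Origin: middle of lower edge; x normal to the plate, y along its width, z towards the grip bar. Front and back alike.
- narrow_bay: dark steel rack with one leaning slot for the narrow plate, fixed to the bench, base 135 x 125 mm. Origin on the bench below the slot's floor. At each side the plate's edge runs in a 9 mm gap between black guide strips that reach 12 mm inward, straight up to 70 mm from the slot's floor, flared up to 98 mm. Clear width 95 mm.
- narrow_bay_seat: the slot of the narrow bay, leaning 30 degrees from vertical with its mouth away from the robot. The narrow plate's frame coincides with this frame when fully home (or turned half round its z). Origin: middle of the slot's floor, 45 mm above the bench; z up the slot out of its mouth (push along -z), y along the width, x square to the plate, towards the robot and up.
- narrow_bay_clip (a joint): white spring roller of the narrow bay, at y = 0, z = 30 mm of the slot, standing 4 mm into the plate's path from its +x side; bracket up to z = 52, x = 39 mm. Value in m: 0 sprung out (bay empty, or snapped into the window of a plate that is home), 0.004 while a plate's face holds it back. Pushing a plate past takes about 6 to 14 N, more than its weight.
- stand: grey cooling stand fixed to the bench, base x -145 to +115 mm, y -75 to +75 mm, 15 mm thick. Origin at bench height, midway between two parallel slots that run along its y at x = -35 and +35 mm: floor 15 mm, side rails 90 mm long and up to 55 mm above the bench. Plates stand in them, tops 127 mm above the bench.
- hold_bar (a joint): hold-down bar of the stand, rad: 0 when it points along the stand's +x, over the middle of both plates; grows as it swings level, counter-clockwise from above, towards the stand's +y; limit 1.7. Stays where left (light friction, under 1 N at the knob). Above about 1.2 it is well clear of both plates.
- bar_hinge (a point): the bar's upright hinge axis, on the post at x = -100 mm of the stand, 139 mm above the bench (mid-height of the bar). The bar is 16 mm wide, 12 high (underside 133 mm above the bench) and ends 175 mm from this axis.
- bar_knob (a point): top of the upright black knob on the bar, 165 mm from the hinge axis: 16 mm across, 34 high, from 145 to 179 mm above the bench.
- spool: bystander: black filament spool lying flat, 150 mm across, 50 mm high; origin at its underside
- cleaner: bystander: bottle 56 mm across, 130 mm tall, standing; origin at its underside
- scraper: bystander: spatula-shaped scraper, 170 mm long, lying flat; origin at its underside
- glue_jar: bystander: small closed jar, 48 mm across, 55 mm tall; origin at its underside
- bracket: bystander: L-shaped grey printed bracket, 80 x 50 mm, 53 mm high; origin at its underside
- heatsink: bystander: finned aluminium block, 44 x 44 mm, 33 mm high; origin at its underside
- wrench: bystander: flat wrench, 140 mm long, lying flat; origin at its underside
Mind the look-alikes: they are no part of the job. What is shaped like the wide_plate but red is not meant.

How it is judged:
By the outcome, as a careful person would: the job done as asked, in the order asked, and still so for the second after the job is handed in, with the robot touching nothing.
It also fails if it takes over 72 s, if anything falls off the work surface, if the arm or the gripper's body presses on something with over 40 N, if the wrist force passes 120 N, or if a joint passes its speed limit or range.

## Working session

There is one attempt and no reset: what is moved stays moved. The work goes in short steps, Python scripts to look and compute and a tool call to move; the robot and the scene stay as the last step left them, time stands still between calls to the robot, and variables do not carry over. Pictures are saved under pics/ and viewed, at most 11 in all, crops included, and the job is handed in when it is done.

Besides the shell and the picture viewer there is one more tool, called after ">>>" as name(argument=value, ...), one argument or row to a line, values as JSON. step_arm: Moves the arm, as the interface text tells. Its arguments: {"type":"object","properties":{"series":{"type":"array","items":{"type":"object","properties":{"slide":{"type":"array","items":{"type":"number"}},"rot":{"type":"array","items":{"type":"number"}},"fingers":{"type":"number"}}}},"squeeze":{"type":"number"}},"required":["series"]}

```bash
ls; mkdir -p pics; python3 - <<'E'
from bench import robot
import cv2,numpy as np,json
for n in ["scene","side"]:
    im=robot.snapshot(n); cv2.imwrite(f"pics/{n}0.png",im[:,:,::-1])
    p=robot.camera_params(n); print(n,{k:np.round(v,4).tolist() for k,v in p.items()})
p=robot.camera_params("wrist"); print({k:np.round(v,4).tolist() for k,v in p.items()})
s=robot.read_state(); print({k:np.round(v,3).tolist() for k,v in s.items()})
E
```

```text
pics
scene {'mtx': [[508.6739, 0.0, 283.8949], [0.0, 508.6739, 215.655], [0.0, 0.0, 1.0]], 'k1': 0.0137, 'xyz': [1.4173, -0.613, 1.1348], 'rotation': [-2.3273, 0.0021, 0.9428]}
side {'mtx': [[447.9211, 0.0, 286.5958], [0.0, 447.9211, 211.2837], [0.0, 0.0, 1.0]], 'k1': -0.1007, 'xyz': [0.3769, 1.0078, 0.7643], 'rotation': [-2.1151, 0.0196, -2.9866]}
{'mtx': [[334.5132, 0.0, 275.8777], [0.0, 334.5132, 213.3649], [0.0, 0.0, 1.0]], 'k1': -0.0666, 'T_tool_cam': [[-0.0, -0.9616, -0.2743, 0.069], [1.0, -0.0003, 0.0011, 0.0001], [-0.0012, -0.2743, 0.9616, -0.1353], [0.0, 0.0, 0.0, 1.0]]}
{'clock': 0.1, 'joint_pos': [-0.126, 0.221, 1.528, 0.0, 1.395, -0.126], 'qd': [-0.0, -0.003, -0.002, -0.001, -0.001, -0.001], 'joint_torque': [0.001, -49.824, -39.055, -0.0, 0.006, -0.0], 'eef_pos': [0.624, 0.0, 0.238], 'orientation': [-3.14, -0.0, 1.571], 'ft_force': [-0.801, -1.061, 0.785], 'wrist_torque': [0.023, 0.028, 0.01], 'finger_force': 0.0, 'grip_width': 0.086}
```

View pictures.

View pics/scene0.png

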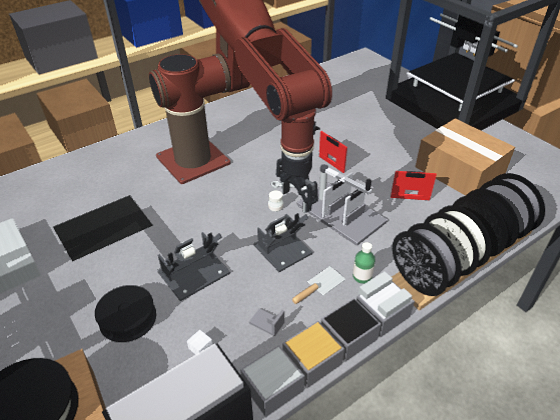

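View pics/side0.png

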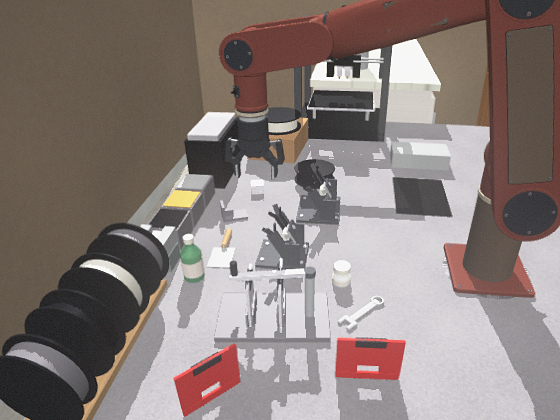

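```bash
cat > h.py <<'E'
import numpy as np,cv2
from scipy.spatial.transform import Rotation as Ro
from bench import robot
def cam(n,state=None):
    p=robot.camera_params(n);K=np.array(p["mtx"]);k=p["k1"]
    if n=="wrist":
        s=state or robot.read_state();T=np.array(p["T_tool_cam"])
        Rt=Ro.from_euler("xyz",s["orientation"]).as_matrix()
        return K,k,Rt@T[:3,:3],Rt@T[:3,3]+np.array(s["eef_pos"])
    r=np.array(p["rotation"]);R=r if r.shape==(3,3) else Ro.from_euler("xyz",r).as_matrix()
    return K,k,R,np.array(p["xyz"])
def dist(k): return np.array([k,0,0,0,0.])
def proj(c,P):
    K,k,R,t=c
    q=(np.atleast_2d(P)-t)@R
    return cv2.projectPoints(q,np.zeros(3),np.zeros(3),K,dist(k))[0][:,0]
def ray(c,uv):
    K,k,R,t=c
    n=cv2.undistortPoints(np.array(uv,float).reshape(-1,1,2),K,dist(k))[:,0]
    return t,np.c_[n,np.ones(len(n))]@R.T
def onz(c,uv,z):
    t,d=ray(c,uv); z=np.broadcast_to(z,len(d)); return t+d*((z-t[2])/d[:,2])[:,None]
def tri(cs,uvs):
    A=np.zeros((3,3));b=np.zeros(3)
    for c,uv in zip(cs,uvs):
        t,d=ray(c,[uv]);d=d[0]/np.linalg.norm(d[0]);M=np.eye(3)-np.outer(d,d);A+=M;b+=M@t
    return np.linalg.solve(A,b)
E
python3 - <<'E'
from h import *
s=cam("scene");e=cam("side")
print(proj(s,[[0.62,0,.24]]),proj(e,[[.62,0,.24]]))
# stand base corners z=.015 side view, bays
print(onz(e,[(219,293),(328,292),(331,338),(216,338)],.015).round(3))
print("knob",tri([s,e],[(370,180),(234,264)]).round(3),"post",tri([s,e],[(325,168),(310,268)]).round(3))
a=cv2.imread("pics/scene0.png");b=cv2.imread("pics/side0.png")
o=np.zeros((600,800,3),np.uint8)
o[:300,:400]=cv2.resize(a[150:240,290:410],(400,300),interpolation=2)
o[:300,400:]=cv2.resize(b[255:345,210:330],(400,300),interpolation=2)
o[300:,:400]=cv2.resize(a[205:305,150:310][:, :],(400,250),interpolation=2)[:300] if 0 else cv2.copyMakeBorder(cv2.resize(a[205:305,150:310],(400,250),interpolation=2),0,50,0,0,0)
o[300:,400:]=cv2.resize(b[180:270,245:365],(400,300),interpolation=2)
cv2.imwrite("pics/c1.png",o)
E
```

```text
[[295.01384881 200.74573571]] [[257.84345527 178.31429912]]
[[0.69  0.198 0.015]
 [0.42  0.158 0.015]
 [0.402 0.309 0.015]
 [0.655 0.345 0.015]]
knob [0.618 0.279 0.176] post [0.461 0.234 0.144]
```

View pics/c1.png

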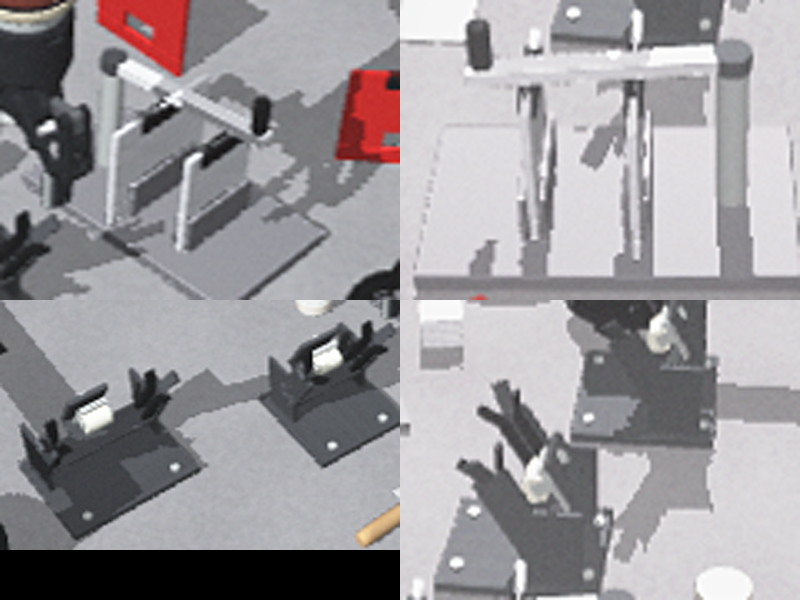

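>>> step_arm(
  series=[
    {"slide":[0,-30,35]},
    {"slide":[0,-60,70]},
    {"slide":[0,-90,110]},
    {"slide":[0,-120,140]},
    {"slide":[0,-130,150]},
    {"slide":[0,-130,150]},
    {"slide":[0,-130,150]},
    {"slide":[0,-130,150]},
    {"slide":[0,-130,150]},
    {"slide":[0,-130,150]},
  ],
)

```text
$.series[0]: bad value
```

```bash
python3 - <<'E'
from h import *
import json
s=robot.read_state();im=robot.snapshot("wrist");cv2.imwrite("pics/w1.png",im[:,:,::-1])
json.dump({k:np.array(s[k]).tolist() for k in("eef_pos","orientation")},open("w1.json","w"));print(s["eef_pos"],s["orientation"])
E
```

```text
[6.24465364e-01 6.68468199e-05 2.38295298e-01] [-3.13984083e+00 -2.60605904e-04  1.57079390e+00]
```

>>> step_arm(
  series=[
    {"slide":[-10,40,0]},
    {"slide":[-20,80,0]},
    {"slide":[-30,120,0]},
    {"slide":[-40,160,0]},
    {"slide":[-50,200,0]},
    {"slide":[-60,240,0]},
    {"slide":[-70,280,0]},
    {"slide":[-80,300,0]},
    {"slide":[-80,300,0]},
    {"slide":[-80,300,0]},
  ],
)

```text
$.series[0]: bad value
```

```bash
python3 - <<'E'
from h import *
import json
s=robot.read_state();im=robot.snapshot("wrist");cv2.imwrite("pics/w2.png",im[:,:,::-1])
json.dump({k:np.array(s[k]).tolist() for k in("eef_pos","orientation")},open("w2.json","w"));print(s["eef_pos"],s["orientation"],s["clock"])
E
```

```text
[6.24521672e-01 5.80257449e-05 2.38417900e-01] [-3.14001953e+00 -1.89892823e-04  1.57079242e+00] 0.15
```

View pics/w1.png

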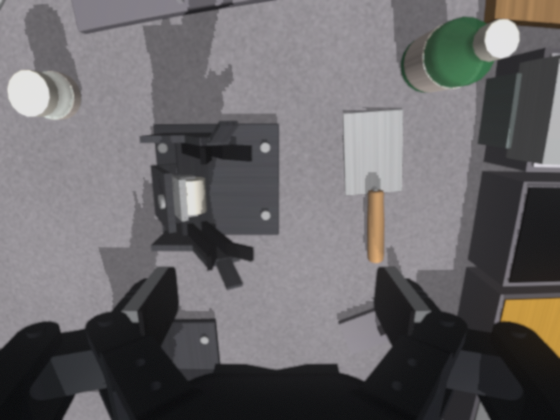

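View pics/w2.png

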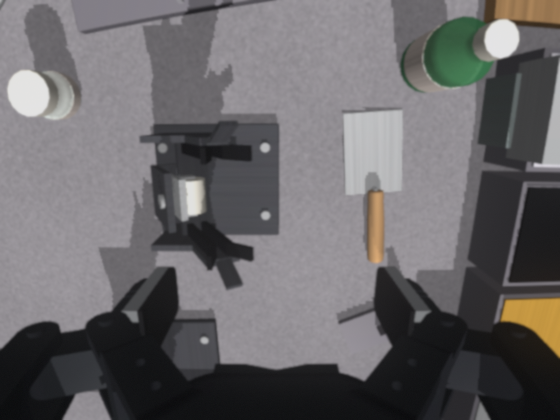

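The wrist view shows the narrow bay: base from about (152,124) to (280,235) and screws at (265,147) and (265,215). The wide bay's corner is at (215,320). The arm has not moved, because each row also needs rot and fingers.

>>> step_arm(
  series=[
    {"slide":[0,-30,35],"rot":[0,0,0],"fingers":1},
    {"slide":[0,-60,70],"rot":[0,0,0],"fingers":1},
    {"slide":[0,-90,110],"rot":[0,0,0],"fingers":1},
    {"slide":[0,-120,140],"rot":[0,0,0],"fingers":1},
    {"slide":[0,-150,150],"rot":[0,0,0],"fingers":1},
    {"slide":[0,-180,150],"rot":[0,0,0],"fingers":1},
    {"slide":[0,-180,150],"rot":[0,0,0],"fingers":1},
    {"slide":[0,-180,150],"rot":[0,0,0],"fingers":1},
    {"slide":[0,-180,150],"rot":[0,0,0],"fingers":1},
    {"slide":[0,-180,150],"rot":[0,0,0],"fingers":1},
  ],
  squeeze=60,
)

```text
clock: 1.03
eef_pos: [0.6248, -0.1788, 0.3883]
orientation: [-3.14, -0.001, 1.572]
ft_force: [0.5, -0.2, -0.1]
grip_width: 0.0855
finger_force: 0.0
```

```bash
python3 - <<'E'
from h import *
import json
s=robot.read_state();im=robot.snapshot("wrist");cv2.imwrite("pics/w3.png",im[:,:,::-1])
json.dump({k:np.array(s[k]).tolist() for k in("eef_pos","orientation")},open("w3.json","w"));print(s["eef_pos"],s["orientation"])
E
```

```text
[ 0.62483951 -0.17875297  0.38825758] [-3.14003050e+00 -1.12265698e-03  1.57187302e+00]
```

>>> step_arm(
  series=[
    {"slide":[-10,40,0],"rot":[0,0,0],"fingers":1},
    {"slide":[-20,80,0],"rot":[0,0,0],"fingers":1},
    {"slide":[-30,120,0],"rot":[0,0,0],"fingers":1},
    {"slide":[-40,160,0],"rot":[0,0,0],"fingers":1},
    {"slide":[-50,200,0],"rot":[0,0,0],"fingers":1},
    {"slide":[-60,240,0],"rot":[0,0,0],"fingers":1},
    {"slide":[-70,280,0],"rot":[0,0,0],"fingers":1},
    {"slide":[-80,320,0],"rot":[0,0,0],"fingers":1},
    {"slide":[-80,350,0],"rot":[0,0,0],"fingers":1},
    {"slide":[-80,350,0],"rot":[0,0,0],"fingers":1},
  ],
)

```text
clock: 1.92
eef_pos: [0.543, 0.1765, 0.3893]
orientation: [-3.141, -0.003, 1.579]
ft_force: [0.0, 1.0, -0.5]
grip_width: 0.0854
finger_force: 0.0
```

```bash
python3 - <<'E'
from h import *
import json
s=robot.read_state();im=robot.snapshot("wrist");cv2.imwrite("pics/w4.png",im[:,:,::-1])
json.dump({k:np.array(s[k]).tolist() for k in("eef_pos","orientation")},open("w4.json","w"));print(s["eef_pos"],s["orientation"],s["clock"])
a=cv2.imread("pics/w3.png")
o=np.hstack([cv2.resize(a,(400,300),interpolation=3),cv2.resize(cv2.imread("pics/w4.png"),(400,300),interpolation=3)])
m=cv2.imread("pics/scene0.png");sc=robot.snapshot("scene")[:,:,::-1]
o=np.vstack([o,np.hstack([cv2.resize(sc[205:305,150:310],(400,250),interpolation=2),cv2.resize(sc[150:240,290:410],(400,250),interpolation=2)])])
cv2.imwrite("pics/c2.png",o)
E
```

```text
[0.5430032  0.1765274  0.38926367] [-3.14136098e+00 -2.61397264e-03  1.57867326e+00] 1.9167
```

View pics/c2.png

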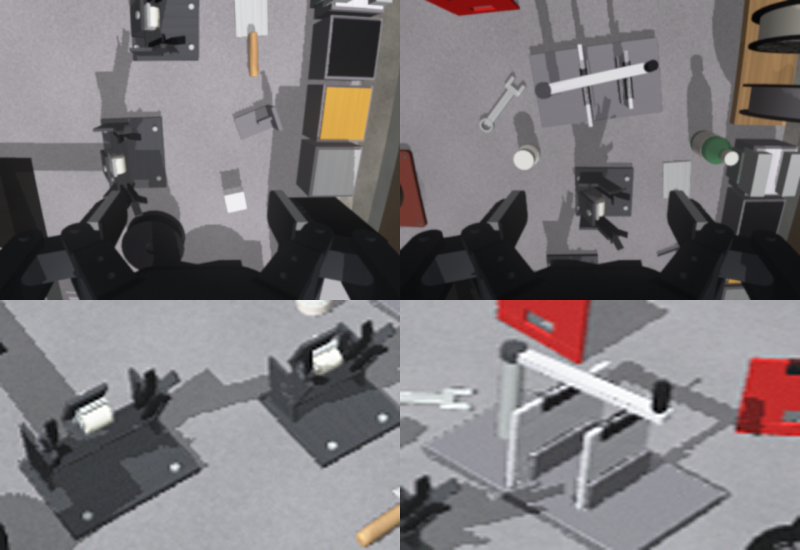

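c2 shows, in w4, the hold bar from the hinge at about px (198,126) to the knob at (351,92), pointing roughly along +x. The longer (wide) plate is in the slot near the hinge, and the narrow one is in the +x slot. Next I'll measure the stand.

```bash
python3 - <<'E'
from h import *
import json
c4=cam("wrist",json.load(open("w4.json")))
im=cv2.imread("pics/w4.png");g=cv2.cvtColor(im,cv2.COLOR_BGR2GRAY)
n,l,st,ce=cv2.connectedComponentsWithStats((g<60).astype(np.uint8))
for i in range(1,n):
    if st[i,4]>40 and ce[i,1]<200 and 150<ce[i,0]<400: print("dark",st[i],ce[i].round(1))
n,l,st,ce=cv2.connectedComponentsWithStats((g>185).astype(np.uint8))
for i in range(1,n):
    if st[i,4]>15 and ce[i,1]<200 and 150<ce[i,0]<400: print("white",st[i],ce[i].round(1))
C=np.float32([(181,63),(358,52),(365,154),(200,176)])
r=cv2.cornerSubPix(g,C.reshape(-1,1,2).copy(),(5,5),(-1,-1),(3,50,.01))[:,0]
P=onz(c4,r,.015);print(r.round(1),P.round(3).tolist(),[np.linalg.norm(P[i]-P[i-1]).round(3) for i in range(4)])
s=cam("side");print("red",onz(s,[(370,378),(210,408)],0).round(3))
E
```

```text
dark [342  84  19  16 222] [351.3  92. ]
dark [313 111   5  28  88] [315.4 123.6]
white [249  63   7  22  98] [252.3  73. ]
white [ 210   89  134   42 1871] [276.5 109.2]
white [321 138   5  14  58] [322.7 144.7]
white [261 147   8  30 123] [264.5 161.3]
[[179.9  65.2]
 [357.   52.1]
 [367.3 155.5]
 [197.6 178.1]] [[0.405, 0.321, 0.015], [0.658, 0.34, 0.015], [0.683, 0.194, 0.015], [0.423, 0.157, 0.015]] [np.float64(0.165), np.float64(0.253), np.float64(0.148), np.float64(0.262)]
red [[0.314 0.395 0.   ]
 [0.621 0.51  0.   ]]
```

>>> step_arm(
  series=[
    {"slide":[20,10,-30],"rot":[0,0,0],"fingers":-1},
    {"slide":[40,20,-60],"rot":[0,0,0],"fingers":-1},
    {"slide":[60,30,-90],"rot":[0,0,0],"fingers":-1},
    {"slide":[80,40,-115],"rot":[0,0,0],"fingers":-1},
    {"slide":[81,50,-140],"rot":[0,0,0.04],"fingers":-1},
    {"slide":[81,60,-170],"rot":[0,0,0.04],"fingers":-1},
    {"slide":[81,66,-200],"rot":[0,0,0.04],"fingers":-1},
    {"slide":[81,68,-226],"rot":[0,0,0.04],"fingers":-1},
    {"slide":[81,68,-226],"rot":[0,0,0.04],"fingers":-1},
    {"slide":[81,68,-226],"rot":[0,0,0.04],"fingers":-1},
  ],
)

```text
clock: 2.85
eef_pos: [0.6248, 0.2367, 0.1613]
orientation: [-3.137, 0.001, 1.61]
ft_force: [0.7, -0.9, 0.8]
grip_width: -0.0002
finger_force: 0.0
```

```bash
python3 - <<'E'
from h import *
import json
c4=cam("wrist",json.load(open("w4.json")))
print(onz(c4,[(351.3,92),(351.3,92)],[.179,.17]).round(4).tolist())
s=robot.read_state();p=s["eef_pos"];print(p,s["orientation"],s["clock"])
h=np.array([.461,.234])
for f in np.arange(.045+.09,1.56,.09): print(round(f,3),((h+.165*np.array([np.cos(f),np.sin(f)])-[.626,.238])*1000).round(0))
E
```

```text
[[0.6171, 0.2724, 0.179], [0.619, 0.2731, 0.17]]
[0.624824   0.23666937 0.16133064] [-3.13710079e+00  1.35090140e-03  1.61013423e+00] 2.85
0.135 [-2. 18.]
0.225 [-4. 33.]
0.315 [-8. 47.]
0.405 [-13.  61.]
0.495 [-20.  74.]
0.585 [-27.  87.]
0.675 [-36.  99.]
0.765 [-46. 110.]
0.855 [-57. 121.]
0.945 [-68. 130.]
1.035 [-81. 138.]
1.125 [-94. 145.]
1.215 [-108.  151.]
1.305 [-122.  155.]
1.395 [-136.  158.]
1.485 [-151.  160.]
```

>>> step_arm(
  series=[
    {"slide":[-2,18,0],"rot":[0,0,0.09],"fingers":-1},
    {"slide":[-4,33,0],"rot":[0,0,0.18],"fingers":-1},
    {"slide":[-8,47,0],"rot":[0,0,0.27],"fingers":-1},
    {"slide":[-13,61,0],"rot":[0,0,0.36],"fingers":-1},
    {"slide":[-20,74,0],"rot":[0,0,0.45],"fingers":-1},
    {"slide":[-27,87,0],"rot":[0,0,0.54],"fingers":-1},
    {"slide":[-36,99,0],"rot":[0,0,0.63],"fingers":-1},
    {"slide":[-46,110,0],"rot":[0,0,0.72],"fingers":-1},
    {"slide":[-57,121,0],"rot":[0,0,0.81],"fingers":-1},
    {"slide":[-68,130,0],"rot":[0,0,0.9],"fingers":-1},
  ],
)

```text
clock: 3.68
eef_pos: [0.5598, 0.3686, 0.1673]
orientation: [3.137, 0.003, 2.514]
ft_force: [0.3, -0.4, 0.9]
grip_width: 0.0003
finger_force: 0.3
```

>>> step_arm(
  series=[
    {"slide":[-13,8,0],"rot":[0,0,0.09],"fingers":-1},
    {"slide":[-26,15,0],"rot":[0,0,0.18],"fingers":-1},
    {"slide":[-40,21,0],"rot":[0,0,0.27],"fingers":-1},
    {"slide":[-54,25,0],"rot":[0,0,0.36],"fingers":-1},
    {"slide":[-68,28,0],"rot":[0,0,0.45],"fingers":-1},
    {"slide":[-83,30,0],"rot":[0,0,0.54],"fingers":-1},
    {"slide":[-92,30,0],"rot":[0,0,0.58],"fingers":-1},
    {"slide":[-92,30,0],"rot":[0,0,0.58],"fingers":-1},
    {"slide":[-90,30,30],"rot":[0,0,0.5],"fingers":-1},
    {"slide":[-80,20,70],"rot":[0,0,0.4],"fingers":-1},
  ],
)

```text
clock: 4.52
eef_pos: [0.4758, 0.3878, 0.2314]
orientation: [-3.138, -0.004, 2.907]
ft_force: [0.4, -0.2, -0.3]
grip_width: -0.0
finger_force: 0.0
```

>>> step_arm(
  series=[
    {"slide":[5,-15,30],"rot":[0,0,-0.12],"fingers":1},
    {"slide":[15,-30,60],"rot":[0,0,-0.24],"fingers":1},
    {"slide":[25,-50,70],"rot":[0,0,-0.36],"fingers":1},
    {"slide":[35,-75,70],"rot":[0,0,-0.48],"fingers":1},
    {"slide":[45,-100,70],"rot":[0,0,-0.6],"fingers":1},
    {"slide":[60,-130,70],"rot":[0,0,-0.72],"fingers":1},
    {"slide":[70,-155,70],"rot":[0,0,-0.84],"fingers":1},
    {"slide":[80,-180,70],"rot":[0,0,-0.96],"fingers":1},
    {"slide":[85,-185,70],"rot":[0,0,-1.08],"fingers":1},
    {"slide":[85,-185,70],"rot":[0,0,-1.2],"fingers":1},
  ],
)

```text
clock: 5.35
eef_pos: [0.5653, 0.1998, 0.3052]
orientation: [3.138, 0.001, 1.699]
ft_force: [0.3, 0.2, -0.7]
grip_width: 0.0853
finger_force: 0.0
```

```bash
python3 - <<'E'
from h import *
import json
s=robot.read_state();im=robot.snapshot("wrist");cv2.imwrite("pics/w5.png",im[:,:,::-1])
json.dump({k:np.array(s[k]).tolist() for k in("eef_pos","orientation")},open("w5.json","w"));print(s["eef_pos"],s["orientation"],s["clock"],s["qd"])
g=cv2.cvtColor(im,cv2.COLOR_RGB2GRAY)
for nm,m in(("dark",g<60),("white",g>185)):
    n,l,st,ce=cv2.connectedComponentsWithStats(m.astype(np.uint8))
    for i in range(1,n):
        if st[i,4]>60 and ce[i,1]<330: print(nm,st[i],ce[i].round(1))
E
```

```text
[0.56529148 0.19984151 0.30519743] [3.13750865e+00 7.02526409e-04 1.69868722e+00] 5.35 [ 0.03435372 -0.00413804  0.00582828  0.01547972  0.00397747  1.44676672]
dark [544   0  16  15 174] [552.9   5.5]
dark [528  48  32  26 415] [542.6  58.8]
dark [516 100  44  20 633] [541.5 108.4]
dark [304 106   5  65 217] [306. 137.]
dark [240 108   5  64 204] [242.1 137.7]
dark [170 127   9  20  83] [174.5 135.4]
dark [ 487  168   73   75 3084] [528.6 202.3]
dark [ 466  248   87   29 1128] [498.2 260.6]
white [ 149    0   19  125 2257] [158.4  60.1]
white [231  66   8  44 274] [234.4  86.7]
white [311  88   6  20 114] [313.5  97.7]
white [309 170   6  18  98] [311.4 178.6]
white [235 172   6  37 195] [237.5 190.1]
white [108 227  33  32 814] [124.2 242.6]
white [516 274  26  50 564] [528.1 296. ]
white [455 279  22  20 337] [465.8 288.5]
white [349 291   6  32  82] [351.6 309.4]
```

View pics/w5.png

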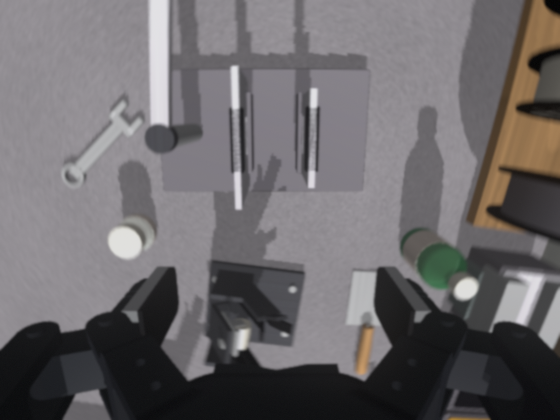

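```bash
python3 - <<'E'
from h import *
import json
c=cam("wrist",json.load(open("w5.json")))
P=onz(c,[(234.5,66.5),(238.8,209),(314,88.5),(311.5,188),(164,69.5),(368,70),(366,191),(162,190)],[.127]*4+[.015]*4)
print(P.round(4).tolist())
for i in(0,2):
    d=P[i]-P[i+1];print("len",np.linalg.norm(d).round(4),"yaw",np.arctan2(-d[0],d[1]).round(3),"mid",((P[i]+P[i+1])/2).round(4))
for a,b in((7,6),(4,5)): d=P[b]-P[a];print(np.arctan2(d[1],d[0]),np.linalg.norm(d))
print("ctr",P[4:].mean(0))
s=robot.read_state();print(s["eef_pos"],s["orientation"])
E
```

```text
[[0.516, 0.3078, 0.127], [0.5328, 0.1794, 0.127], [0.588, 0.2984, 0.127], [0.5996, 0.2089, 0.127], [0.4179, 0.3087, 0.015], [0.6605, 0.3391, 0.015], [0.6867, 0.1928, 0.015], [0.4223, 0.1606, 0.015]]
len 0.1295 yaw 0.13 mid [0.5244 0.2436 0.127 ]
len 0.0903 yaw 0.129 mid [0.5938 0.2536 0.127 ]
0.12144266281095409 0.2663802640121492
0.12453032602141953 0.24449335265661873
ctr [0.54684093 0.25031609 0.015     ]
[0.56476478 0.20086492 0.30509769] [3.13790573e+00 1.98033390e-04 1.69260135e+00]
```

>>> step_arm(
  series=[
    {"slide":[-10,10,-25],"rot":[0,0,0],"fingers":0.4},
    {"slide":[-20,20,-50],"rot":[0,0,0],"fingers":0.4},
    {"slide":[-30,30,-75],"rot":[0,0,0],"fingers":0.4},
    {"slide":[-40,43,-100],"rot":[0,0,0],"fingers":0.4},
    {"slide":[-40,43,-130],"rot":[0,0,0],"fingers":0.4},
    {"slide":[-40,43,-145],"rot":[0,0,0],"fingers":0.4},
    {"slide":[-40,43,-145],"rot":[0,0,0],"fingers":0.4},
    {"slide":[-40,43,-145],"rot":[0,0,0],"fingers":0.4},
    {"slide":[-40,43,-145],"rot":[0,0,0],"fingers":0.4},
    {"slide":[-40,43,-145],"rot":[0,0,0],"fingers":0.4},
  ],
  squeeze=60,
)

```text
clock: 6.23
eef_pos: [0.5247, 0.2464, 0.1603]
orientation: [3.137, -0.001, 1.711]
ft_force: [-0.8, 0.7, 0.1]
grip_width: 0.0598
finger_force: 0.0
```

>>> step_arm(
  series=[
    {"slide":[0,-3,-25],"rot":[0,0,0],"fingers":0.4},
    {"slide":[0,-3,-45],"rot":[0,0,0],"fingers":0.4},
    {"slide":[0,-3,-52],"rot":[0,0,0],"fingers":0.4},
    {"slide":[0,-3,-52],"rot":[0,0,0],"fingers":0.4},
    {"slide":[0,-3,-52],"rot":[0,0,0],"fingers":-1},
    {"slide":[0,-3,-52],"rot":[0,0,0],"fingers":-1},
    {"slide":[0,-3,-52],"rot":[0,0,0],"fingers":-1},
    {"slide":[0,-3,-52],"rot":[0,0,0],"fingers":-1},
    {"slide":[0,-3,-52],"rot":[0,0,0],"fingers":-1},
    {"slide":[0,-3,-52],"rot":[0,0,0],"fingers":-1},
  ],
  squeeze=60,
)

```text
clock: 7.07
eef_pos: [0.5234, 0.2434, 0.1064]
orientation: [3.14, -0.0, 1.711]
ft_force: [0.1, -0.5, 3.9]
grip_width: 0.0112
finger_force: 59.2
```

```bash
python3 - <<'E'
from h import *
import json
sc=cam("scene");sd=cam("side")
# bays: white rollers and dark bases
for n in("scene","side"):
    im=cv2.imread(f"pics/{n}0.png") ;g=cv2.cvtColor(im,cv2.COLOR_BGR2GRAY)
    for nm,m in(("w",g>190),("d",g<75)):
        k,l,st,ce=cv2.connectedComponentsWithStats(m.astype(np.uint8))
        for i in range(1,k):
            u,v=ce[i]
            ok=(150<u<320 and 205<v<305) if n=="scene" else (250<u<350 and 170<v<275)
            if st[i,4]>(8 if nm=="w" else 60) and ok: print(n,nm,st[i],ce[i].round(1))
for w in("w1","w3"):
    c=cam("wrist",json.load(open(w+".json")))
    im=cv2.imread(f"pics/{w}.png");g=cv2.cvtColor(im,cv2.COLOR_BGR2GRAY)
    k,l,st,ce=cv2.connectedComponentsWithStats((g>150).astype(np.uint8))
    for i in range(1,k):
        u,v=ce[i]
        if 8<st[i,4]<900 and 130<u<300 and 120<v<350: print(w,st[i],ce[i].round(1),onz(c,[ce[i]],.01).round(4).tolist())
E
```

```text
scene w [275 221  12  12  89] [280.2 226.8]
scene w [181 244  14  14 114] [187.8 250.4]
scene w [293 284  24  18  59] [303.4 292.7]
scene d [254 214  51  40 673] [282.7 233.8]
scene d [ 159  233   71   68 1697] [190.9 269.1]
side w [319 182   6  13  43] [321.6 188.5]
side w [305 225  15  21 207] [310.8 233.3]
side w [265 242   4   3   9] [266.7 242.9]
side w [260 257   4   3  10] [261.5 258.2]
side d [296 159  25  31 484] [307.  174.7]
side d [269 208  19  21  90] [279.6 218.6]
w1 [261 143   9   9  58] [264.7 147.3] [[0.6126, 0.0391, 0.01]]
w1 [179 180  24  40 782] [190.5 197.7] [[0.5289, -0.0164, 0.01]]
w1 [162 201   3   6  15] [162.9 203.9] [[0.4968, -0.0236, 0.01]]
w1 [262 212   8   8  47] [265.3 215.3] [[0.6126, -0.0369, 0.01]]
w1 [296 228   5   7  19] [298.1 231.4] [[0.6501, -0.0562, 0.01]]
w1 [283 231   6   7  20] [285.6 233.6] [[0.6357, -0.0588, 0.01]]
w1 [290 235   5   3   9] [292.7 236. ] [[0.6439, -0.0618, 0.01]]
w1 [275 240   8  11  44] [278.9 244.5] [[0.6281, -0.0722, 0.01]]
w1 [293 244   6   6  14] [295.4 246.5] [[0.6473, -0.0748, 0.01]]
w1 [283 250   4   4  11] [285.  2
[... 364 characters left out ...]
65   4   5  14] [280.6 266.9] [[0.6301, -0.1006, 0.01]]
w1 [265 283   3   5  12] [266.2 285.1] [[0.6129, -0.1247, 0.01]]
w1 [267 288   6   4  15] [270.  289.3] [[0.6174, -0.1305, 0.01]]
w1 [269 298   6   5  22] [271.5 300.1] [[0.6192, -0.1453, 0.01]]
w1 [275 303   7  12  38] [278.5 309.4] [[0.6278, -0.1584, 0.01]]
w1 [292 320   7   4  15] [294.5 321.2] [[0.6479, -0.1753, 0.01]]
w1 [232 333   3   4   9] [233.1 334.7] [[0.57, -0.1955, 0.01]]
w1 [201 338   7   5  31] [204. 340.] [[0.5321, -0.204, 0.01]]
w3 [214 178   6   6  30] [216.6 180.4] [[0.5327, -0.2026, 0.01]]
w3 [157 221  18  26 373] [165.6 232.3] [[0.4446, -0.2883, 0.01]]
w3 [163 320  13  37  93] [167.8 341.2] [[0.4278, -0.4988, 0.01]]
```

>>> step_arm(
  series=[
    {"slide":[0,0,15],"rot":[0,0,0],"fingers":-1},
    {"slide":[0,0,35],"rot":[0,0,0],"fingers":-1},
    {"slide":[0,0,60],"rot":[0,0,0],"fingers":-1},
    {"slide":[0,0,90],"rot":[0,0,0],"fingers":-1},
    {"slide":[0,0,120],"rot":[0,0,0],"fingers":-1},
    {"slide":[0,0,150],"rot":[0,0,0],"fingers":-1},
    {"slide":[0,0,180],"rot":[0,0,0],"fingers":-1},
    {"slide":[0,0,200],"rot":[0,0,0],"fingers":-1},
    {"slide":[0,0,200],"rot":[0,0,0],"fingers":-1},
    {"slide":[0,0,200],"rot":[0,0,0],"fingers":-1},
  ],
)

```text
clock: 7.9
eef_pos: [0.5231, 0.2433, 0.3061]
orientation: [3.14, -0.0, 1.711]
ft_force: [-0.3, 0.2, -2.3]
grip_width: 0.0112
finger_force: 59.2
```

```bash
python3 - <<'E'
from h import *
import json
S=cam("scene");D=cam("side");W1=cam("wrist",json.load(open("w1.json")));W3=cam("wrist",json.load(open("w3.json")))
for n in("scene","side"):
    im=robot.snapshot(n)[:,:,::-1];cv2.imwrite(f"pics/{n}1.png",im)
    g=cv2.cvtColor(im,cv2.COLOR_BGR2GRAY)
    k,l,st,ce=cv2.connectedComponentsWithStats((g>150).astype(np.uint8))
    for i in range(1,k):
        u,v=ce[i]
        ok=(150<u<320 and 205<v<305) if n=="scene" else (250<u<350 and 170<v<275)
        if 4<st[i,4]<400 and ok: print(n,st[i],ce[i].round(1))
print("nroll",tri([S,D,W1],[(280.2,226.8),(310.8,233.3),(190.5,197.7)]).round(4),tri([S,W1],[(280.2,226.8),(190.5,197.7)]).round(4))
for z in (0,.045,.07,.08): print(z,onz(W1,[(179,180),(179,219),(203,180),(203,219)],z).round(4)[:,:2].tolist())
print("wroll",tri([S,D,W3],[(187.8,250.4),(321.6,188.5),(165.6,232.3)]).round(4),tri([S,W3],[(187.8,250.4),(165.6,232.3)]).round(4))
g=cv2.cvtColor(cv2.imread("pics/w3.png"),cv2.COLOR_BGR2GRAY)
k,l,st,ce=cv2.connectedComponentsWithStats((g>115).astype(np.uint8))
for i in range(1,k):
    u,v=ce[i]
    if 4<st[i,4]<900 and 140<u<240 and 160<v<280: print("w3",st[i],ce[i].round(1),onz(W3,[ce[i]],.01).round(4).tolist())
a=cv2.resize(cv2.imread("pics/w1.png")[115:295,130:290],(400,450),interpolation=2)
b=cv2.resize(cv2.imread("pics/w3.png")[155:335,130:290],(400,450),interpolation=2)
cv2.imwrite("pics/c3.png",np.hstack([a,b]))
E
```

```text
scene [275 221  12  13 104] [280.3 227.2]
scene [301 251   4   3   9] [302.7 251.8]
scene [281 262   4   3  10] [282.5 262.8]
scene [218 270   4   3   8] [219.4 271.2]
side [257 170  10  16  47] [262.1 178.3]
side [288 172   8  13  42] [291.1 178.9]
side [317 182  14  16  95] [323.3 189.9]
side [329 182   2   4   5] [329.4 183.6]
side [301 187   7   7  14] [303.7 190.4]
side [281 191  20  32 354] [291.8 206.1]
side [300 213   4   4  12] [301.4 214.8]
side [335 216   3   2   5] [335.8 216.6]
side [292 225   3   4   9] [293.1 226.4]
side [303 244   5   9  21] [305.1 247. ]
side [300 261   3   3   9] [301. 262.]
nroll [5.187e-01 3.000e-04 6.700e-02] [0.5489 0.0014 0.0858]
0 [[0.5144, 0.0019], [0.5108, -0.0444], [0.5419, 0.0018], [0.5392, -0.0444]]
0.045 [[0.5277, 0.01], [0.5245, -0.0307], [0.5519, 0.0099], [0.5495, -0.0307]]
0.07 [[0.5351, 0.0145], [0.5322, -0.0231], [0.5574, 0.0144], [0.5552, -0.0231]]
0.08 [[0.5381, 0.0163], [0.5352, -0.0201], [0.5597, 0.0162], [0.5575, -0.0201]]
wroll [ 0.472  -0.2617  0.0823] [ 0.4711 -0.2622  0.0842]
w3 [213 177   8   8  49] [216.6 180.3] [[0.5326, -0.2025, 0.01]]
w3 [146 184   3   2   5] [146.8 184.4] [[0.4217, -0.2087, 0.01]]
w3 [155 219  21  29 486] [164.9 232.1] [[0.4435, -0.2879, 0.01]]
w3 [146 234   4   6  19] [147.2 236.7] [[0.4131, -0.2961, 0.01]]
w3 [220 247   5   6  22] [222.  249.5] [[0.5361, -0.318, 0.01]]
w3 [156 249   3   5  11] [157. 251.] [[0.427, -0.3213, 0.01]]
w3 [197 265  31  20 201] [212.3 272.7] [[0.5177, -0.3602, 0.01]]
```

View pics/c3.png

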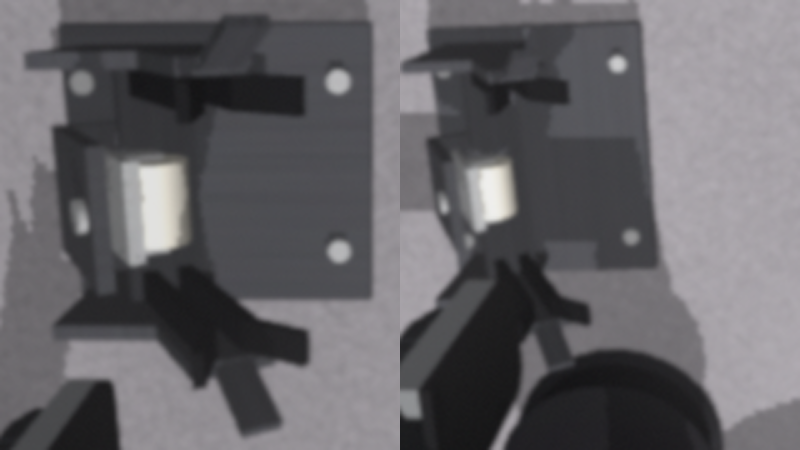

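c3 shows both bays. The narrow bay's screws give yaw ≈ 0 and y ≈ 0. The wide bay's screws give yaw ≈ 0.03 and y ≈ -0.26. The white rollers are to the left of both screw pairs. Next I'll compute the seat frames and the approach pose.

```bash
cat >> h.py <<'E'
def seat(o,psi):
    "seat origin xy, bay yaw -> origin, target tool rotation, seat z"
    Rz=Ro.from_euler("z",psi).as_matrix()
    z=Rz@[.5,0,.75**.5]; x=Rz@[-.75**.5,0,.5]
    T=np.c_[np.cross(-x,-z),-x,-z]
    return np.array([o[0],o[1],.045]),T,z
def togo(o,psi,h,off=.0914):
    s=robot.read_state();O,T,z=seat(o,psi)
    Rc=Ro.from_euler("xyz",s["orientation"]).as_matrix()
    rv=Ro.from_matrix(T@Rc.T).as_rotvec()
    print("slide",((O+z*(h+off)-s["eef_pos"])*1000).round(1),"rot",rv.round(4))
E
python3 - <<'E'
from h import *
import json
W1=cam("wrist",json.load(open("w1.json")));W3=cam("wrist",json.load(open("w3.json")));S=cam("scene");W5=cam("wrist",json.load(open("w5.json")))
print(onz(S,[(302.7,251.8),(282.5,262.8),(219.4,271.2)],.01).round(4).tolist())
print("rollers z.0745",onz(W1,[(195,198)],.078).round(4),onz(W3,[(167,232)],.078).round(4))
print("w5 screws",onz(W5,[(292.5,289.5),(283,334)],.01).round(4).tolist())
for q,u in(("n",(280.3,227.2)),("w",(187.8,250.4))): print(q,onz(S,[u],.078).round(4))
togo((.462,-.260),.03,.125)
E
```

```text
[[0.6125, 0.0381, 0.01], [0.6123, -0.0364, 0.01], [0.531, -0.2025, 0.01]]
rollers z.0745 [[ 0.5509 -0.0007  0.078 ]] [[ 0.4706 -0.2642  0.078 ]]
w5 screws [[0.6122, 0.0365, 0.01], [0.6087, -0.0399, 0.01]]
n [[0.544  0.0053 0.078 ]]
w [[ 0.4658 -0.26    0.078 ]]
slide [  48.3 -499.7  -70.7] rot [-0.0436  0.5184 -0.1077]
```

>>> step_arm(
  series=[
    {"slide":[5,-30,10],"rot":[0,0,0],"fingers":-1},
    {"slide":[10,-70,20],"rot":[0,0,0],"fingers":-1},
    {"slide":[15,-110,20],"rot":[0,0,-0.03],"fingers":-1},
    {"slide":[20,-150,20],"rot":[-0.005,0.06,-0.05],"fingers":-1},
    {"slide":[25,-190,20],"rot":[-0.013,0.15,-0.06],"fingers":-1},
    {"slide":[30,-230,20],"rot":[-0.02,0.24,-0.07],"fingers":-1},
    {"slide":[35,-270,20],"rot":[-0.028,0.33,-0.08],"fingers":-1},
    {"slide":[40,-310,20],"rot":[-0.036,0.43,-0.095],"fingers":-1},
    {"slide":[45,-350,20],"rot":[-0.0436,0.5184,-0.1077],"fingers":-1},
    {"slide":[48,-390,20],"rot":[-0.0436,0.5184,-0.1077],"fingers":-1},
  ],
)

```text
clock: 8.83
eef_pos: [0.5705, -0.1484, 0.3177]
orientation: [-2.607, -0.005, 1.6]
ft_force: [1.1, 0.4, -3.6]
grip_width: 0.0109
finger_force: 59.2
```

>>> step_arm(
  series=[
    {"slide":[0,-40,0],"rot":[0,0,0],"fingers":-1},
    {"slide":[0,-80,0],"rot":[0,0,0],"fingers":-1},
    {"slide":[0,-110,0],"rot":[0,0,0],"fingers":-1},
    {"slide":[0,-110,-30],"rot":[0,0,0],"fingers":-1},
    {"slide":[0,-110,-60],"rot":[0,0,0],"fingers":-1},
    {"slide":[0,-110,-90],"rot":[0,0,0],"fingers":-1},
    {"slide":[0,-110,-90],"rot":[0,0,0],"fingers":-1},
    {"slide":[0,-110,-90],"rot":[0,0,0],"fingers":-1},
    {"slide":[0,-110,-90],"rot":[0,0,0],"fingers":-1},
    {"slide":[0,-110,-90],"rot":[0,0,0],"fingers":-1},
  ],
)

```text
clock: 9.67
eef_pos: [0.5717, -0.257, 0.2378]
orientation: [-2.624, 0.001, 1.601]
ft_force: [0.8, -1.2, -1.4]
grip_width: 0.0111
finger_force: 59.3
```

```bash
python3 - <<'E'
from h import *
import json
s=robot.read_state();im=robot.snapshot("wrist")[:,:,::-1];cv2.imwrite("pics/w6.png",im)
json.dump({k:np.array(s[k]).tolist() for k in("eef_pos","orientation")},open("w6.json","w"));print(s["eef_pos"],s["orientation"],s["clock"])
togo((.462,-.260),.03,.125)
sd=robot.snapshot("side")[:,:,::-1];cv2.imwrite("pics/side2.png",sd)
sc=robot.snapshot("scene")[:,:,::-1];cv2.imwrite("pics/scene2.png",sc)
o=np.vstack([cv2.resize(im[:, :],(400,300),interpolation=3),cv2.resize(im[60:270,140:420],(400,300),interpolation=2)])
o=np.hstack([o,np.vstack([cv2.resize(sd[100:250,220:420],(400,300),interpolation=2),cv2.resize(sc[160:310,120:320],(400,300),interpolation=2)])])
cv2.imwrite("pics/c4.png",o)
E
```

```text
[ 0.57172744 -0.25703424  0.23783424] [-2.62439238e+00  1.16327891e-03  1.60088305e+00] 9.6667
slide [-1.7  0.3 -5.7] rot [ 0.0012  0.0071 -0.0001]
```

View pics/c4.png

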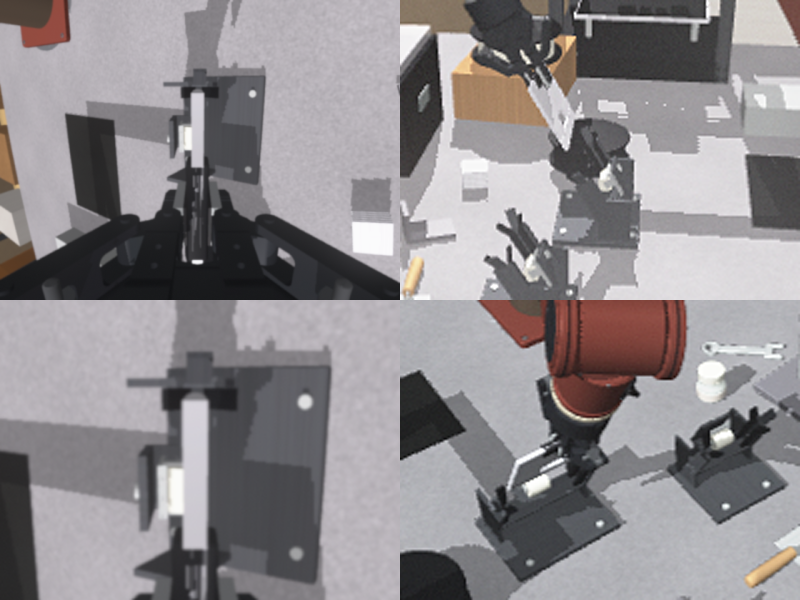

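c4 shows the plate in the wrist crop at column 196, roughly above the guide gap at column 200, with yaw parallel. A numeric check of y comes next.

```bash
python3 - <<'E'
from h import *
import json
W=cam("wrist",json.load(open("w6.json")));im=cv2.imread("pics/w6.png");g=cv2.cvtColor(im,cv2.COLOR_BGR2GRAY)
k,l,st,ce=cv2.connectedComponentsWithStats((g>165).astype(np.uint8))
for i in range(1,k):
    u,v=ce[i]
    if 20<st[i,4]<3000 and 225<u<375 and 90<v<260: print(st[i],ce[i].round(1))
for z in(.01,): 
    P=onz(W,[(353.5,131.4),(347.2,237)],z);print(P.round(4).tolist(),P.mean(0).round(4),np.arctan2(P[1,0]-P[0,0],P[0,1]-P[1,1]))
Rt=W[2]@np.array(robot.camera_params("wrist")["T_tool_cam"])[:3,:3].T;p=np.array(json.load(open("w6.json"))["eef_pos"])
print("plate corner pred",proj(W,[p+Rt@[.065,d,.0914] for d in(-.003,.003)]).round(1).tolist())
for v in(100,104,108,112,116,120,130): print(v,g[v,245:315:2].tolist())
E
```

```text
[349 126   9  10  72] [353.1 130.8]
[[0.5326, -0.202, 0.01], [0.536, -0.3173, 0.01]] [ 0.5343 -0.2597  0.01  ] 0.028980595870450803
plate corner pred [[271.3, 124.8], [280.4, 124.8]]
100 [187, 186, 184, 181, 179, 181, 180, 165, 133, 126, 121, 123, 120, 89, 79, 79, 79, 80, 80, 78, 75, 69, 103, 130, 127, 129, 129, 127, 127, 129, 128, 130, 131, 127, 126]
104 [181, 181, 181, 180, 178, 181, 175, 147, 131, 129, 127, 126, 120, 92, 83, 84, 85, 86, 86, 83, 82, 86, 113, 126, 125, 126, 127, 128, 127, 130, 126, 126, 126, 125, 127]
108 [182, 181, 179, 184, 183, 175, 130, 98, 86, 81, 80, 79, 81, 84, 83, 84, 85, 86, 86, 82, 82, 83, 76, 73, 72, 73, 75, 74, 71, 76, 88, 78, 73, 71, 71]
112 [181, 180, 178, 180, 181, 172, 110, 75, 74, 72, 73, 71, 74, 82, 83, 84, 85, 85, 85, 82, 83, 82, 77, 75, 71, 71, 72, 72, 70, 76, 80, 72, 71, 70, 70]
116 [106, 105, 107, 104, 101, 101, 98, 98, 98, 87, 79, 77, 79, 82, 83, 85, 85, 86, 84, 82, 83, 88, 95, 87, 77, 76, 65, 53, 52, 58, 71, 71, 71, 71, 70]
120 [125, 126, 127, 125, 112, 101, 91, 88, 91, 83, 73, 75, 88, 90, 91, 94, 96, 97, 95, 89, 89, 90, 87, 71, 69, 69, 62, 53, 52, 57, 66, 71, 72, 70, 70]
130 [182, 183, 183, 173, 105, 49, 41, 36, 34, 34, 40, 110, 168, 174, 175, 174, 175, 175, 174, 171, 121, 47, 37, 37, 36, 33, 33, 31, 32, 32, 44, 69, 73, 71, 70]
```

>>> step_arm(
  series=[
    {"slide":[2.8,-1.5,-1.6],"rot":[0,0.007,0],"fingers":-1},
    {"slide":[2.8,-1.5,-1.6],"rot":[0,0.007,0],"fingers":-1},
    {"slide":[-2.2,-1.7,-10.3],"rot":[0,0.007,0],"fingers":-1},
    {"slide":[-7.2,-1.8,-19],"rot":[0,0.007,0],"fingers":-1},
    {"slide":[-12.2,-2,-27.6],"rot":[0,0.007,0],"fingers":-1},
    {"slide":[-17.2,-2.1,-36.2],"rot":[0,0.007,0],"fingers":-1},
    {"slide":[-19.7,-2.2,-40.6],"rot":[0,0.007,0],"fingers":-1},
    {"slide":[-19.7,-2.2,-40.6],"rot":[0,0.007,0],"fingers":-1},
    {"slide":[-19.7,-2.2,-40.6],"rot":[0,0.007,0],"fingers":-1},
    {"slide":[-19.7,-2.2,-40.6],"rot":[0,0.007,0],"fingers":-1},
  ],
)

```text
clock: 10.65
eef_pos: [0.5514, -0.2592, 0.1955]
orientation: [-2.615, -0.0, 1.6]
ft_force: [0.4, 0.8, -1.5]
grip_width: 0.011
finger_force: 59.2
```

>>> step_arm(
  series=[
    {"slide":[-2,-0.1,-3.5],"rot":[0,0,0],"fingers":-1},
    {"slide":[-4,-0.1,-6.9],"rot":[0,0,0],"fingers":-1},
    {"slide":[-6,-0.2,-10.4],"rot":[0,0,0],"fingers":-1},
    {"slide":[-8,-0.2,-13.9],"rot":[0,0,0],"fingers":-1},
    {"slide":[-10,-0.3,-17.3],"rot":[0,0,0],"fingers":-1},
    {"slide":[-12,-0.4,-20.8],"rot":[0,0,0],"fingers":-1},
    {"slide":[-14,-0.4,-24.2],"rot":[0,0,0],"fingers":-1},
    {"slide":[-15,-0.5,-26],"rot":[0,0,0],"fingers":-1},
    {"slide":[-15,-0.5,-26],"rot":[0,0,0],"fingers":-1},
    {"slide":[-15,-0.5,-26],"rot":[0,0,0],"fingers":-1},
  ],
)

```text
clock: 11.48
eef_pos: [0.536, -0.2595, 0.1689]
orientation: [-2.614, -0.001, 1.6]
ft_force: [0.4, -0.7, -1.4]
grip_width: 0.011
finger_force: 59.3
```

```bash
python3 - <<'E'
from h import *
togo((.462,-.2619),.03,0)
s=robot.read_state();print(s["wrist_torque"],s["clock"])
E
```

```text
slide [-28.4  -1.  -44.8] rot [-0.0007 -0.0036  0.0004]
[ 0.02516158 -0.4596138  -0.03211291] 11.4833
```

>>> step_arm(
  series=[
    {"slide":[-2.5,-0.1,-4.3],"rot":[0,0,0],"fingers":-1},
    {"slide":[-5,-0.1,-8.7],"rot":[0,0,0],"fingers":-1},
    {"slide":[-7.5,-0.2,-13],"rot":[0,0,0],"fingers":-1},
    {"slide":[-10,-0.3,-17.3],"rot":[0,0,0],"fingers":-1},
    {"slide":[-12.5,-0.4,-21.7],"rot":[0,0,0],"fingers":-1},
    {"slide":[-15,-0.5,-26],"rot":[0,0,0],"fingers":-1},
    {"slide":[-17.5,-0.5,-30.3],"rot":[0,0,0],"fingers":-1},
    {"slide":[-20,-0.6,-34.6],"rot":[0,0,0],"fingers":-1},
    {"slide":[-20,-0.6,-34.6],"rot":[0,0,0],"fingers":-1},
    {"slide":[-20,-0.6,-34.6],"rot":[0,0,0],"fingers":-1},
  ],
  squeeze=80,
)

```text
clock: 12.32
eef_pos: [0.5168, -0.2601, 0.1342]
orientation: [-2.617, -0.0, 1.601]
ft_force: [5.1, -0.7, -2.0]
grip_width: 0.0103
finger_force: 82.5
```

>>> step_arm(
  series=[
    {"slide":[-1.5,0,-2.6],"rot":[0,0,0],"fingers":-1},
    {"slide":[-3,-0.1,-5.2],"rot":[0,0,0],"fingers":-1},
    {"slide":[-4.5,-0.1,-7.8],"rot":[0,0,0],"fingers":-1},
    {"slide":[-5,-0.2,-8.7],"rot":[0,0,0],"fingers":-1},
    {"slide":[-5.5,-0.2,-9.5],"rot":[0,0,0],"fingers":-1},
    {"slide":[-6,-0.2,-10.4],"rot":[0,0,0],"fingers":-1},
    {"slide":[-6,-0.2,-10.4],"rot":[0,0,0],"fingers":-1},
    {"slide":[-6,-0.2,-10.4],"rot":[0,0,0],"fingers":-1},
    {"slide":[-6,-0.2,-10.4],"rot":[0,0,0],"fingers":-1},
    {"slide":[-6,-0.2,-10.4],"rot":[0,0,0],"fingers":-1},
  ],
)

```text
clock: 13.15
eef_pos: [0.5101, -0.2603, 0.1242]
orientation: [-2.615, -0.001, 1.6]
ft_force: [-0.2, 1.6, 2.2]
grip_width: 0.0107
finger_force: 82.7
```

```bash
python3 - <<'E'
from h import *
togo((.462,-.2619),.03,0)
E
```

```text
slide [-2.5 -0.2 -0.1] rot [-0.0005 -0.0034  0.0003]
```

>>> step_arm(
  series=[
    {"slide":[-0.5,0,-0.9],"rot":[0,0,0],"fingers":-1},
    {"slide":[-1,0,-1.7],"rot":[0,0,0],"fingers":-1},
    {"slide":[-1.5,0,-2.6],"rot":[0,0,0],"fingers":-1},
    {"slide":[-1.5,0,-2.6],"rot":[0,0,0],"fingers":-1},
    {"slide":[-1.5,0,-2.6],"rot":[0,0,0],"fingers":-1},
    {"slide":[-1.5,0,-2.6],"rot":[0,0,0],"fingers":-1},
    {"slide":[-1.5,0,-2.6],"rot":[0,0,0],"fingers":-1},
    {"slide":[-1.5,0,-2.6],"rot":[0,0,0],"fingers":-1},
    {"slide":[-1.5,0,-2.6],"rot":[0,0,0],"fingers":-1},
    {"slide":[-1.5,0,-2.6],"rot":[0,0,0],"fingers":-1},
  ],
)

```text
clock: 13.98
eef_pos: [0.5104, -0.2604, 0.124]
orientation: [-2.618, 0.001, 1.601]
ft_force: [4.5, 4.4, 11.4]
grip_width: 0.0107
finger_force: 84.3
```

>>> step_arm(
  series=[
    {"slide":[-0.6,0,-1],"rot":[0,0,0],"fingers":-1},
    {"slide":[-1,0,-1.7],"rot":[0,0,0],"fingers":-1},
    {"slide":[-1,0,-1.7],"rot":[0,0,0],"fingers":-1},
    {"slide":[1,0,1.7],"rot":[0,0,0],"fingers":-1},
    {"slide":[1.5,0,2.6],"rot":[0,0,0],"fingers":0.4},
    {"slide":[1.5,0,2.6],"rot":[0,0,0],"fingers":0.4},
    {"slide":[1.5,0,2.6],"rot":[0,0,0],"fingers":0.4},
    {"slide":[1.5,0,2.6],"rot":[0,0,0],"fingers":0.4},
    {"slide":[1.5,0,2.6],"rot":[0,0,0],"fingers":0.4},
    {"slide":[1.5,0,2.6],"rot":[0,0,0],"fingers":0.4},
  ],
)

```text
clock: 14.82
eef_pos: [0.5098, -0.2604, 0.1236]
orientation: [-2.614, -0.001, 1.6]
ft_force: [0.3, -0.4, 0.1]
grip_width: 0.0597
finger_force: 0.0
```

>>> step_arm(
  series=[
    {"slide":[5,0,9],"rot":[0,0,0],"fingers":0.4},
    {"slide":[12,0,21],"rot":[0,0,0],"fingers":0.4},
    {"slide":[22,1,38],"rot":[0,0,0],"fingers":0.4},
    {"slide":[36,1,62],"rot":[0,0,0],"fingers":0.4},
    {"slide":[50,1,87],"rot":[0,0,0],"fingers":0.4},
    {"slide":[60,10,115],"rot":[0,-0.05,0],"fingers":0.4},
    {"slide":[60,40,140],"rot":[0.01,-0.17,0.03],"fingers":0.4},
    {"slide":[60,80,165],"rot":[0.02,-0.28,0.06],"fingers":0.4},
    {"slide":[60,120,180],"rot":[0.03,-0.4,0.08],"fingers":0.4},
    {"slide":[60,160,180],"rot":[0.04,-0.52,0.1],"fingers":0.4},
  ],
)

```text
clock: 15.65
eef_pos: [0.5724, -0.1042, 0.3097]
orientation: [3.134, 0.005, 1.703]
ft_force: [0.2, 0.4, 0.6]
grip_width: 0.0599
finger_force: 0.0
```

```bash
python3 - <<'E'
from h import *
s=robot.read_state();print(s["eef_pos"],s["orientation"],s["clock"])
R=Ro.from_euler("xyz",s["orientation"]);T=Ro.from_euler("xyz",[np.pi,0,1.708])
print((T*R.inv()).as_rotvec().round(4))
sd=robot.snapshot("side")[:,:,::-1];sc=robot.snapshot("scene")[:,:,::-1];w=robot.snapshot("wrist")[:,:,::-1]
cv2.imwrite("pics/side3.png",sd);cv2.imwrite("pics/scene3.png",sc);cv2.imwrite("pics/w7.png",w)
E
```

```text
[ 0.57244796 -0.10415092  0.3097034 ] [3.13400096 0.00494808 1.70263559] 15.65
[0.0039 0.0082 0.0053]
```

>>> step_arm(
  series=[
    {"slide":[3,40,0],"rot":[0.004,0.008,0.005],"fingers":0.4},
    {"slide":[6,80,0],"rot":[0.004,0.008,0.005],"fingers":0.4},
    {"slide":[9,120,0],"rot":[0.004,0.008,0.005],"fingers":0.4},
    {"slide":[12,160,0],"rot":[0.004,0.008,0.005],"fingers":0.4},
    {"slide":[15,200,0],"rot":[0.004,0.008,0.005],"fingers":0.4},
    {"slide":[18,240,0],"rot":[0.004,0.008,0.005],"fingers":0.4},
    {"slide":[21,280,0],"rot":[0.004,0.008,0.005],"fingers":0.4},
    {"slide":[21,320,-10],"rot":[0.004,0.008,0.005],"fingers":0.4},
    {"slide":[21,350,-30],"rot":[0.004,0.008,0.005],"fingers":0.4},
    {"slide":[21,358,-60],"rot":[0.004,0.008,0.005],"fingers":0.4},
  ],
  squeeze=60,
)

```text
clock: 16.63
eef_pos: [0.5935, 0.258, 0.2462]
orientation: [-3.134, -0.005, 1.711]
ft_force: [-0.5, 0.1, -0.9]
grip_width: 0.0602
finger_force: 0.0
```

>>> step_arm(
  series=[
    {"slide":[0,0,-30],"rot":[0,0,0],"fingers":0.4},
    {"slide":[0,0,-60],"rot":[0,0,0],"fingers":0.4},
    {"slide":[0,0,-85],"rot":[0,0,0],"fingers":0.4},
    {"slide":[0,0,-90],"rot":[0,0,0],"fingers":0.4},
    {"slide":[0,0,-90],"rot":[0,0,0],"fingers":0.4},
    {"slide":[0,0,-90],"rot":[0,0,0],"fingers":0.4},
    {"slide":[0,0,-90],"rot":[0,0,0],"fingers":0.4},
    {"slide":[0,0,-90],"rot":[0,0,0],"fingers":0.4},
    {"slide":[0,0,-90],"rot":[0,0,0],"fingers":0.4},
    {"slide":[0,0,-90],"rot":[0,0,0],"fingers":0.4},
  ],
)

```text
clock: 17.47
eef_pos: [0.5918, 0.2534, 0.1553]
orientation: [-3.131, -0.004, 1.708]
ft_force: [0.8, -0.6, 0.3]
grip_width: 0.0602
finger_force: 0.0
```

>>> step_arm(
  series=[
    {"slide":[2,0,-20],"rot":[-0.003,-0.0105,0],"fingers":0.4},
    {"slide":[2,0,-40],"rot":[-0.003,-0.0105,0],"fingers":0.4},
    {"slide":[2,0,-49],"rot":[-0.003,-0.0105,0],"fingers":0.4},
    {"slide":[2,0,-49],"rot":[-0.003,-0.0105,0],"fingers":0.4},
    {"slide":[2,0,-49],"rot":[-0.003,-0.0105,0],"fingers":-1},
    {"slide":[2,0,-49],"rot":[-0.003,-0.0105,0],"fingers":-1},
    {"slide":[2,0,-49],"rot":[-0.003,-0.0105,0],"fingers":-1},
    {"slide":[2,0,-49],"rot":[-0.003,-0.0105,0],"fingers":-1},
    {"slide":[2,0,-49],"rot":[-0.003,-0.0105,0],"fingers":-1},
    {"slide":[2,0,-49],"rot":[-0.003,-0.0105,0],"fingers":-1},
  ],
  squeeze=60,
)

```text
clock: 18.3
eef_pos: [0.594, 0.2536, 0.1063]
orientation: [-3.141, 0.0, 1.708]
ft_force: [-2.1, -0.0, 6.4]
grip_width: 0.0115
finger_force: 59.8
```

>>> step_arm(
  series=[
    {"slide":[0,0,15],"rot":[0,0,0],"fingers":-1},
    {"slide":[0,0,35],"rot":[0,0,0],"fingers":-1},
    {"slide":[0,0,60],"rot":[0,0,0],"fingers":-1},
    {"slide":[0,0,90],"rot":[0,0,0],"fingers":-1},
    {"slide":[0,0,120],"rot":[0,0,0],"fingers":-1},
    {"slide":[0,0,150],"rot":[0,0,0],"fingers":-1},
    {"slide":[0,0,180],"rot":[0,0,0],"fingers":-1},
    {"slide":[0,0,200],"rot":[0,0,0],"fingers":-1},
    {"slide":[0,0,200],"rot":[0,0,0],"fingers":-1},
    {"slide":[0,0,200],"rot":[0,0,0],"fingers":-1},
  ],
)

```text
clock: 19.13
eef_pos: [0.5935, 0.2534, 0.3053]
orientation: [-3.141, 0.001, 1.708]
ft_force: [-0.7, 0.8, -3.1]
grip_width: 0.011
finger_force: 59.0
```

```bash
python3 - <<'E'
from h import *
togo((.540,.0009),0,.125)
E
```

```text
slide [  54.7 -252.5  -72.9] rot [-0.0352  0.5218 -0.1338]
```

>>> step_arm(
  series=[
    {"slide":[5,-20,10],"rot":[0,0,0],"fingers":-1},
    {"slide":[12,-50,15],"rot":[0,0,-0.05],"fingers":-1},
    {"slide":[20,-85,15],"rot":[-0.007,0.1,-0.07],"fingers":-1},
    {"slide":[28,-120,15],"rot":[-0.015,0.21,-0.09],"fingers":-1},
    {"slide":[36,-155,15],"rot":[-0.022,0.32,-0.1],"fingers":-1},
    {"slide":[44,-190,10],"rot":[-0.029,0.43,-0.12],"fingers":-1},
    {"slide":[52,-225,0],"rot":[-0.0352,0.5218,-0.1338],"fingers":-1},
    {"slide":[57,-252,-20],"rot":[-0.0352,0.5218,-0.1338],"fingers":-1},
    {"slide":[57,-252.5,-50],"rot":[-0.0352,0.5218,-0.1338],"fingers":-1},
    {"slide":[57,-252.5,-72],"rot":[-0.0352,0.5218,-0.1338],"fingers":-1},
  ],
)

```text
clock: 19.97
eef_pos: [0.6489, -0.0019, 0.2251]
orientation: [-2.608, -0.0, 1.567]
ft_force: [-0.5, -0.1, -2.0]
grip_width: 0.0111
finger_force: 59.1
```

>>> step_arm(
  series=[
    {"slide":[0,0,0],"rot":[0,0,0],"fingers":-1},
    {"slide":[0,0,0],"rot":[0,0,0],"fingers":-1},
    {"slide":[0,0,0],"rot":[0,0,0],"fingers":-1},
    {"slide":[0,0,0],"rot":[0,0,0],"fingers":-1},
    {"slide":[0,0,0],"rot":[0,0,0],"fingers":-1},
    {"slide":[0,0,0],"rot":[0,0,0],"fingers":-1},
    {"slide":[0,0,0],"rot":[0,0,0],"fingers":-1},
    {"slide":[0,0,0],"rot":[0,0,0],"fingers":-1},
    {"slide":[0,0,0],"rot":[0,0,0],"fingers":-1},
    {"slide":[0,0,0],"rot":[0,0,0],"fingers":-1},
  ],
)

```text
clock: 20.8
eef_pos: [0.6501, 0.0008, 0.2328]
orientation: [-2.616, 0.0, 1.571]
ft_force: [-0.3, 0.0, -1.0]
grip_width: 0.0112
finger_force: 59.2
```

```bash
python3 - <<'E'
from h import *
import json
s=robot.read_state();im=robot.snapshot("wrist")[:,:,::-1];cv2.imwrite("pics/w8.png",im);print(s["eef_pos"],s["clock"])
json.dump({k:np.array(s[k]).tolist() for k in("eef_pos","orientation")},open("w8.json","w"))
togo((.5425,.0009),0,.125)
W=cam("wrist",s);g=cv2.cvtColor(im,cv2.COLOR_BGR2GRAY)
k,l,st,ce=cv2.connectedComponentsWithStats((g>130).astype(np.uint8))
for i in range(1,k):
    u,v=ce[i]
    if 20<st[i,4]<3000 and 200<u<400 and 60<v<300: print(st[i],ce[i].round(1),onz(W,[ce[i]],.01).round(4).tolist())
sd=cv2.imread("pics/side3.png");sc=cv2.imread("pics/scene3.png")
o=np.vstack([cv2.resize(im,(400,300),interpolation=3),cv2.resize(im[60:270,140:420],(400,300),interpolation=2)])
o=np.hstack([o,np.vstack([cv2.resize(sd[100:250,220:420],(400,300),interpolation=2),cv2.resize(sc[160:310,120:320],(400,300),interpolation=2)])])
cv2.imwrite("pics/c5.png",o)
for v in range(84,150,5): print(v,g[v,245:315:2].tolist())
E
```

```text
[0.65010432 0.00078854 0.23283974] 20.8
slide [ 0.6  0.1 -0.4] rot [ 0.0002 -0.002  -0.0002]
[347 145  11  10  81] [352.1 149.5] [[0.6118, 0.0391, 0.01]]
[ 248  174   37   65 1513] [267.2 201.7] [[0.5088, -0.0291, 0.01]]
[344 216   9   9  71] [347.9 219.9] [[0.6117, -0.0367, 0.01]]
[281 248   4   8  24] [282.9 251.3] [[0.5312, -0.09, 0.01]]
[296 291   5  10  35] [297.6 295. ] [[0.5528, -0.1451, 0.01]]
84 [152, 152, 152, 150, 153, 155, 154, 133, 108, 109, 110, 109, 107, 107, 108, 111, 112, 112, 110, 108, 108, 107, 110, 111, 109, 108, 110, 110, 110, 108, 108, 108, 110, 110, 110]
89 [154, 154, 153, 154, 153, 154, 150, 117, 104, 107, 109, 110, 110, 109, 111, 111, 110, 109, 108, 110, 110, 110, 111, 113, 113, 110, 109, 107, 110, 110, 111, 109, 108, 108, 108]
94 [154, 153, 155, 156, 156, 155, 142, 116, 107, 109, 107, 106, 105, 106, 108, 107, 108, 108, 109, 110, 112, 110, 109, 110, 110, 112, 111, 110, 111, 110, 110, 109, 109, 111, 109]
99 [153, 153, 154, 153, 155, 154, 147, 116, 106, 108, 111, 111, 110, 108, 107, 110, 111, 110, 110, 110, 111, 111, 109, 110, 110, 110, 112, 109, 109, 112, 112,
[... 931 characters left out ...]
63, 63, 62, 62, 64, 69, 70, 71, 72, 73, 72, 69, 66, 56, 58, 61, 61, 61, 61, 61, 61, 62, 61, 60, 61, 60, 62, 70]
134 [65, 62, 60, 66, 67, 66, 62, 58, 45, 40, 41, 47, 67, 70, 71, 72, 72, 71, 69, 69, 65, 43, 39, 39, 40, 42, 43, 42, 43, 52, 60, 60, 61, 63, 76]
139 [80, 80, 78, 86, 90, 87, 82, 80, 67, 64, 64, 65, 69, 70, 70, 71, 72, 70, 69, 70, 70, 76, 70, 62, 62, 59, 57, 58, 59, 60, 61, 60, 65, 79, 82]
144 [151, 147, 150, 148, 139, 128, 90, 89, 65, 50, 51, 58, 60, 60, 70, 74, 75, 74, 65, 60, 60, 54, 46, 48, 51, 54, 55, 57, 58, 59, 60, 62, 70, 81, 82]
149 [151, 150, 139, 76, 42, 35, 31, 31, 30, 30, 30, 29, 29, 32, 53, 63, 63, 61, 48, 33, 31, 31, 30, 26, 27, 27, 27, 27, 27, 39, 59, 62, 75, 82, 83]
```

View pics/c5.png

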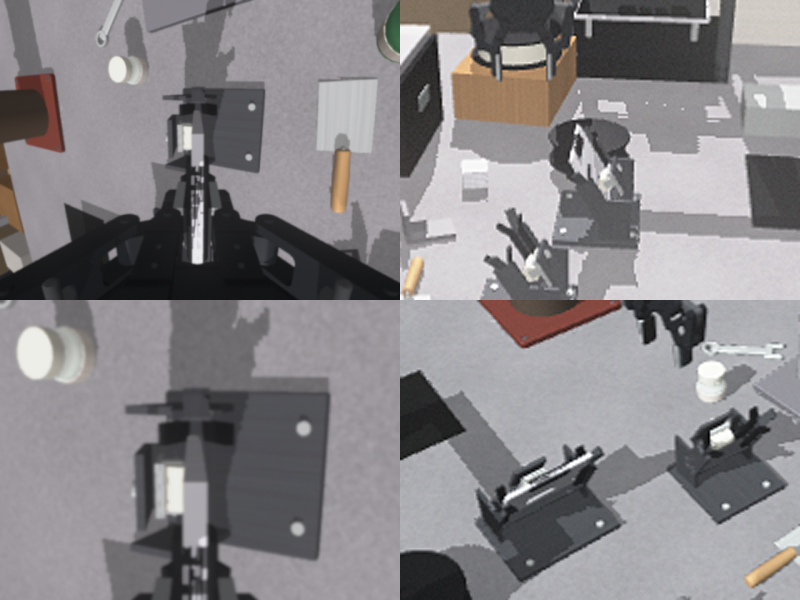

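The wide plate sits home in its bay. The narrow plate is aligned within about 1 mm, with the gap centre at column 277 against 276.

>>> step_arm(
  series=[
    {"slide":[0.9,0.3,-0.5],"rot":[0,0,0],"fingers":-1},
    {"slide":[-4.1,0.3,-9.2],"rot":[0,0,0],"fingers":-1},
    {"slide":[-9.1,0.3,-17.8],"rot":[0,0,0],"fingers":-1},
    {"slide":[-14.1,0.3,-26.5],"rot":[0,0,0],"fingers":-1},
    {"slide":[-19.1,0.3,-35.1],"rot":[0,0,0],"fingers":-1},
    {"slide":[-21.6,0.3,-39.5],"rot":[0,0,0],"fingers":-1},
    {"slide":[-24.1,0.3,-43.8],"rot":[0,0,0],"fingers":-1},
    {"slide":[-26.6,0.3,-48.1],"rot":[0,0,0],"fingers":-1},
    {"slide":[-26.6,0.3,-48.1],"rot":[0,0,0],"fingers":-1},
    {"slide":[-26.6,0.3,-48.1],"rot":[0,0,0],"fingers":-1},
  ],
  squeeze=80,
)

```text
clock: 21.68
eef_pos: [0.6236, 0.0011, 0.1847]
orientation: [-2.616, 0.0, 1.571]
ft_force: [0.2, -0.7, -2.0]
grip_width: 0.0105
finger_force: 82.2
```

>>> step_arm(
  series=[
    {"slide":[-2.5,0,-4.3],"rot":[0,0,0],"fingers":-1},
    {"slide":[-5,0,-8.7],"rot":[0,0,0],"fingers":-1},
    {"slide":[-7.5,0,-13],"rot":[0,0,0],"fingers":-1},
    {"slide":[-10,0,-17.3],"rot":[0,0,0],"fingers":-1},
    {"slide":[-12.5,0,-21.7],"rot":[0,0,0],"fingers":-1},
    {"slide":[-15,0,-26],"rot":[0,0,0],"fingers":-1},
    {"slide":[-15,0,-26],"rot":[0,0,0],"fingers":-1},
    {"slide":[-15,0,-26],"rot":[0,0,0],"fingers":-1},
    {"slide":[-15,0,-26],"rot":[0,0,0],"fingers":-1},
    {"slide":[-15,0,-26],"rot":[0,0,0],"fingers":-1},
  ],
)

```text
clock: 22.52
eef_pos: [0.6087, 0.0011, 0.159]
orientation: [-2.616, 0.0, 1.571]
ft_force: [0.4, -0.6, -2.0]
grip_width: 0.0108
finger_force: 82.3
```

>>> step_arm(
  series=[
    {"slide":[-2.5,0,-4.3],"rot":[0,0,0],"fingers":-1},
    {"slide":[-5,0,-8.7],"rot":[0,0,0],"fingers":-1},
    {"slide":[-7.5,0,-13],"rot":[0,0,0],"fingers":-1},
    {"slide":[-10,0,-17.3],"rot":[0,0,0],"fingers":-1},
    {"slide":[-12.5,0,-21.7],"rot":[0,0,0],"fingers":-1},
    {"slide":[-15,0,-26],"rot":[0,0,0],"fingers":-1},
    {"slide":[-17.5,0,-30.3],"rot":[0,0,0],"fingers":-1},
    {"slide":[-18,0,-31.2],"rot":[0,0,0],"fingers":-1},
    {"slide":[-18,0,-31.2],"rot":[0,0,0],"fingers":-1},
    {"slide":[-18,0,-31.2],"rot":[0,0,0],"fingers":-1},
  ],
)

```text
clock: 23.35
eef_pos: [0.5898, 0.0011, 0.1264]
orientation: [-2.614, 0.0, 1.571]
ft_force: [0.8, 0.2, -5.4]
grip_width: 0.0107
finger_force: 81.9
```

>>> step_arm(
  series=[
    {"slide":[-0.5,0,-0.9],"rot":[0,0,0],"fingers":-1},
    {"slide":[-1,0,-1.7],"rot":[0,0,0],"fingers":-1},
    {"slide":[-1.5,0,-2.6],"rot":[0,0,0],"fingers":-1},
    {"slide":[-2,0,-3.5],"rot":[0,0,0],"fingers":-1},
    {"slide":[-2.5,0,-4.3],"rot":[0,0,0],"fingers":-1},
    {"slide":[-3,0,-5.2],"rot":[0,0,0],"fingers":-1},
    {"slide":[-3,0,-5.2],"rot":[0,0,0],"fingers":-1},
    {"slide":[-3,0,-5.2],"rot":[0,0,0],"fingers":-1},
    {"slide":[-3,0,-5.2],"rot":[0,0,0],"fingers":-1},
    {"slide":[-3,0,-5.2],"rot":[0,0,0],"fingers":-1},
  ],
)

```text
clock: 24.18
eef_pos: [0.5885, 0.0011, 0.1238]
orientation: [-2.619, 0.0, 1.571]
ft_force: [2.8, 1.1, 5.7]
grip_width: 0.0107
finger_force: 83.3
```

Contact at the expected height. One more firm press, then release and retreat.

>>> step_arm(
  series=[
    {"slide":[-0.8,0,-1.3],"rot":[0,0,0],"fingers":-1},
    {"slide":[-1.5,0,-2.6],"rot":[0,0,0],"fingers":-1},
    {"slide":[-1.5,0,-2.6],"rot":[0,0,0],"fingers":-1},
    {"slide":[-1.5,0,-2.6],"rot":[0,0,0],"fingers":-1},
    {"slide":[-1.5,0,-2.6],"rot":[0,0,0],"fingers":-1},
    {"slide":[-1.5,0,-2.6],"rot":[0,0,0],"fingers":-1},
    {"slide":[-1.5,0,-2.6],"rot":[0,0,0],"fingers":-1},
    {"slide":[-1.5,0,-2.6],"rot":[0,0,0],"fingers":-1},
    {"slide":[-1.5,0,-2.6],"rot":[0,0,0],"fingers":-1},
    {"slide":[-1.5,0,-2.6],"rot":[0,0,0],"fingers":-1},
  ],
)

```text
clock: 25.02
eef_pos: [0.5887, 0.0011, 0.1237]
orientation: [-2.623, 0.001, 1.571]
ft_force: [6.6, 1.8, 13.9]
grip_width: 0.0108
finger_force: 84.8
```

>>> step_arm(
  series=[
    {"slide":[1,0,1.7],"rot":[0,0,0],"fingers":-1},
    {"slide":[2,0,3.5],"rot":[0,0,0],"fingers":0.4},
    {"slide":[2,0,3.5],"rot":[0,0,0],"fingers":0.4},
    {"slide":[2,0,3.5],"rot":[0,0,0],"fingers":0.4},
    {"slide":[2,0,3.5],"rot":[0,0,0],"fingers":0.4},
    {"slide":[2,0,3.5],"rot":[0,0,0],"fingers":0.4},
    {"slide":[2,0,3.5],"rot":[0,0,0],"fingers":0.4},
    {"slide":[2,0,3.5],"rot":[0,0,0],"fingers":0.4},
    {"slide":[2,0,3.5],"rot":[0,0,0],"fingers":0.4},
    {"slide":[2,0,3.5],"rot":[0,0,0],"fingers":0.4},
  ],
)

```text
clock: 25.85
eef_pos: [0.588, 0.0011, 0.1231]
orientation: [-2.616, 0.0, 1.571]
ft_force: [-0.3, 0.7, 0.0]
grip_width: 0.0599
finger_force: 0.0
```

>>> step_arm(
  series=[
    {"slide":[5,0,9],"rot":[0,0,0],"fingers":0.4},
    {"slide":[12,0,21],"rot":[0,0,0],"fingers":0.4},
    {"slide":[22,0,38],"rot":[0,0,0],"fingers":0.4},
    {"slide":[36,0,62],"rot":[0,0,0],"fingers":0.4},
    {"slide":[50,0,87],"rot":[0,0,0],"fingers":0.4},
    {"slide":[60,0,115],"rot":[0,-0.05,0],"fingers":0.4},
    {"slide":[60,30,145],"rot":[0,-0.1,0],"fingers":0.4},
    {"slide":[60,70,160],"rot":[0,-0.2,0],"fingers":0.4},
    {"slide":[60,110,160],"rot":[0,-0.3,0],"fingers":0.4},
    {"slide":[60,130,160],"rot":[0,-0.4,0],"fingers":0.4},
  ],
)

```text
clock: 26.68
eef_pos: [0.6493, 0.1355, 0.2871]
orientation: [-3.026, -0.003, 1.573]
ft_force: [1.0, 0.2, -1.2]
grip_width: 0.0599
finger_force: 0.0
```

```bash
python3 - <<'E'
from h import *
sd=robot.snapshot("side")[:,:,::-1];sc=robot.snapshot("scene")[:,:,::-1]
o=np.vstack([np.hstack([cv2.resize(sd[150:285,220:400],(400,300),interpolation=2),cv2.resize(sc[190:310,150:310],(400,300),interpolation=2)]),
np.hstack([cv2.resize(sd,(400,300),interpolation=3),cv2.resize(sc,(400,300),interpolation=3)])])
cv2.imwrite("pics/c6.png",o);print(robot.read_state()["clock"])
E
```

```text
26.7833
```

View pics/c6.png

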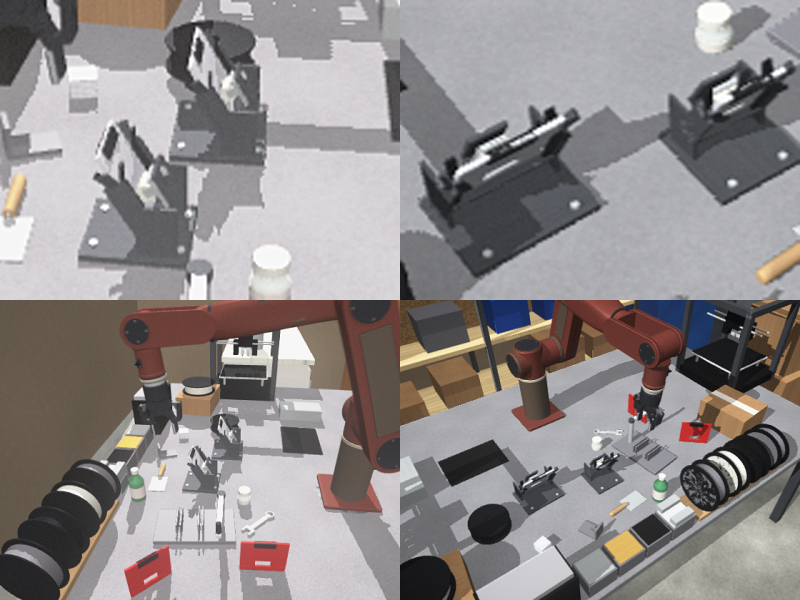

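Both plates are seated at matching heights, the bar is swung aside, the other things are in place, and the arm is clear. Handing in.

```bash
python3 -c "
from bench import robot
print(robot.job_done())"
```

```text
the job is handed in; nothing more can be done
None
```

I swung the hold-down bar fully aside and pushed the wide and narrow plates home in their own bays; both bottomed out, but I inferred the roller snap from seating depth and didn't see it directly. I handed the job in at about 27 s with the arm clear of everything.

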